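# Load the glazing box and shut its guard until the latch clicks

## Robot

A 6-joint arm with a two-finger parallel gripper is mounted at the origin on the work surface. World frame = base frame: x ahead of the robot, y to its left, z up, the work surface at z = 0. Lengths are in m, angles in degrees, forces in N, time in s.
With the tool pointing down it reaches from about 0.375 to 0.9 m from the base axis. Payload 3.1 kg.
Tool frame: the origin (TCP) lies between the finger pads; the fingertips stand 11 mm ahead of it and the grasp point (between the pads) lies 8 mm behind it; z points along the fingers, y is the direction in which the jaws open and shut (so a half turn about z gives the same grasp; the last joint's range is limited). The gripper opens to 87 mm and grips with 3 to 60 N. Pads are 19 mm wide; open, the fingers measure 117 mm over their backs; the gripper's body (75 mm by 190 mm) begins 51 mm behind the grasp point.
Start: joints at [-73.826, 30.224, 82.088, -0, 67.689, -10.227], TCP at [0.278, -0.56, 0.213] pointing down, gripper open.
Joint ranges: [-176.69, 176.69], [-43.24, 126.21], [12.49, 139.97], [-82, 262], [0, 151.66], [-163.58, 163.58]. Speed limits (degrees/s): [159.86, 159.86, 180, 180, 180, 180].

## Interface

Orientations are given as a 3x3 rotation matrix whose columns are the frame's x, y, z axes.
In Python, from rig import bot, vision gives the robot as it stands. The module is installed in compiled form; this text tells all that it offers.
- The arm moves only by the tool jog_arm, never from a script. Its argument "rows" is a list of rows, each an object with "dp": the shift along the tool's x, y, z in mm, a list of three; "turn": the turn, a rotation vector about the tool's x, y, z in degrees, a list of three; "grip": the opening, from 0 (shut) to 1 (fully open). A call has 1 to 10 rows; each row is the pose to reach, as a shift and turn from the pose commanded when the call began, along the tool's axes at that moment; what a row does not reach only later rows make up. A row lasts 1/10 s, in which the tool goes at most 50 mm and 8.59 degrees, less where a joint would pass 70% of its speed; a pose out of reach is approached as far as the arm can. A call with a gripper value outside its range is refused whole. The fingers move at their own pace and stop on an object; the grip force is fixed at half the most. Time passes only in rows, so rows that repeat a pose let the fingers close. It gives the time, the measured TCP pose, the force and the opening at its end, in the units of the state.
- bot.read_state(): the state, without advancing time (a new reading comes with each control period).
- vision.capture(name): name is "scene" or "top" or "wrist"; returns (picture, depth): 480x640x3 uint8, red, green, blue; 480x640 float32, m along the optical axis (not along the pixel's ray), 0 where there is no reading.
- vision.camera_info(name): a dict with "vertical_fov" (degrees; the focal length in pixels is half the picture's height over the tangent of half this angle, whatever the lens; pixels are square), "cx", "cy" (the principal point, pixels), "position" and "rotation" of the camera in the world. Camera axes: x right, y down, z forward; pixel columns grow to the right and rows downward; lengths in m; the calibration is good to about 2 mm. A picture is of the moment at which its call begins: read the wrist's pose just before it. camera_info takes no time and is no camera call; for the wrist camera it gives the pose at the moment of the call.
- bot.hand_in(): hands the job in, once; it reports no verdict.
The state is a dict: "time_s": time; "joint_positions": joint angles; "qvel": joint speeds; "tau": joint torques, N m; "position": TCP position; "tcp_rot": TCP orientation; "force": force on the tool from outside, world axes, zero at the start; "moment": the same for the moment, N m; "opening": opening from 0.0 (shut) to 1.0 (fully open).
Only numpy, scipy, OpenCV 4.12 (cv2) and the standard library are available. Lean on these libraries where they do the work, as an engineer would, in place of code of your own. Each camera call takes 0.05 s, during which the arm holds its last target.

## Task

Stand the terracotta beaker upright in the middle of the round wheel head inside the open glazing box, let go of it, then push the clear sliding guard shut by its blue tab until the latch clicks, with the red-headed bolt dropped into its notch so that the guard stays shut by itself. Push gently and stop once it clicks: do not crush the black rubber buffer behind the latch. Leave the other beakers, the glaze pots, the bowl and the brush where they are.

Things in the scene. Friction and masses are not known exactly. Their poses are not given: they have to be found in the camera images.
- beaker: the terracotta (orange-brown) beaker to load: an open, round, straight-sided cup, 55 mm high, 44 mm across, wall 4 mm, about 0.12 kg. It starts standing on the table; two others of the same shape, one white and one blue, are not wanted. Origin: centre of its underside, z up along its axis
- beaker_white: white beaker, same shape; leave it alone. Origin: centre of its underside
- beaker_blue: blue beaker, same shape; leave it alone. Origin: centre of its underside
- pot_red: small closed glaze pot with a copper-red lid, 36 mm across, 32 mm high; leave it alone. Origin: centre of its underside
- pot_teal: small closed glaze pot, blue, same size; leave it alone. Origin: centre of its underside
- pot_olive: small closed glaze pot, green, same size; leave it alone. Origin: centre of its underside
- bowl: empty white bowl, 130 mm across, 60 mm high; leave it alone. Origin: centre of its underside
- brush: brush lying on the table, 190 mm long; leave it alone. Origin: underside of the brush, near its middle
- glazebox: the fixed glazing box: grey walls 100 mm high, 170 mm wide (its x), 391 mm long (its y). Chamber, open at the top while the guard is open, at its -y end: 152 mm (x) by 151 mm (y) inside, y -166 to -15 mm; towards +y a closed green motor housing over which the guard slides. Origin: underside, on the long middle plane; z up. The guard shuts towards this frame's -y
- wheel (a point): centre of the top face of the wheel head in the chamber: a round steel disc 110 mm across with its top 35 mm above the table, marked with a dark ring of 60 mm; fixed, it does not turn. Axes as the glazing box
- tab (a point): centre of the blue push tab that stands up from the clear guard: a plate 64 mm wide (box x), 14 mm thick (box y) and 41 mm high, from 109 to 150 mm above the table. It moves with the guard. Pushing its +y face towards -y shuts the guard. The guard's top around it lies 109 mm above the table (111 mm at its frame)
- guard (a joint): travel of the guard, m: 0 fully open, growing as it shuts (box -y). Starts at 0 to 0.03; about 2 N of friction. It latches somewhere between 0.185 and 0.225: the catch with its buffer is clamped in a slot, at another place each time, not measured. If not latched, the buffer pushes it back a little
- bolt (a joint): drop of the latch's spring bolt, m: an upright steel pin with a red head, on the +x side of the box, 94 mm from its middle plane, at box y -15 to 25 mm, head top 164 mm above the table. About 0.001 riding on the guard's steel strip, -0.002 on the brass ramp just before the notch (4 N more push when slow, up to 10 N when fast), 0.006 when dropped into the notch: latched (counts above 0.004)
- buffer (a joint): compression of the black rubber buffer, m: 0 when free, stiffness about 4 N/mm. The guard meets it 1.5 mm before the latch is fully caught, so it is pressed by 1 to 1.5 mm (about 5 N) when latched and let go. More than 4.5 mm (18 N) spoils it, and it comes to its end at 8 mm
Mind the look-alikes: they are no part of the job. Leave any yellow look-alike of the beaker alone.

How it is judged (in metres and radians):
On the way, in this order (a step that is already met when the one before it is completed fails the run):
1. the terracotta beaker stands upright in the middle of the wheel head, let go, with the guard still open (horizontal distance between beaker and wheel below 0.015 m and z of beaker in the frame of wheel between -0.004 and 0.004 m and angle between beaker's own z axis and vertical below 0.1 rad and contact force between the fingers and beaker below 0.1 N and value of joint guard below 0.1 m), for 0.2 s.
2. the guard is shut and its bolt has dropped into the notch (value of joint bolt above 0.004 m and value of joint guard above 0.17 m), for 0.2 s.
At the end, for the whole second after the job is handed in: The guard is shut and at rest with its bolt dropped more than 4 mm into the notch (guard travel above 0.17 m), and the terracotta beaker stands at rest on the wheel head, upright within 0.1 rad and within 15 mm of its centre (all of step 2 and velocity of joint guard between -0.01 and 0.01 m/s and horizontal distance between beaker and wheel below 0.015 m and z of beaker in the frame of wheel between -0.004 and 0.004 m and angle between beaker's own z axis and vertical below 0.1 rad and linear speed of beaker below 0.02 m/s); the robot touches nothing.
It fails at once if the rubber buffer is crushed: pressed by more than 4.5 mm (18 N) (value of joint buffer above 0.0045 m).
It fails at once if another beaker, a glaze pot, the bowl or the brush is moved by more than 30 mm (distance of any of beaker_white, beaker_blue, pot_red, pot_teal, pot_olive, bowl, brush from where it was at the start of the episode above 0.03 m).
It also fails if it takes over 72 s, if anything falls off the work surface, if the arm or the gripper's body presses on something with over 40 N, if the wrist force passes 120 N, or if a joint passes its speed limit or range.

## Working session

There is one attempt and no reset: what is moved stays moved. The work goes in short steps, Python scripts to look and compute and a tool call to move; the robot and the scene stay as the last step left them, time stands still between calls to the robot, and variables do not carry over. Pictures are saved under pics/ and viewed, and the job is handed in when it is done.

Besides the shell and the picture viewer there is one more tool, called after "Call:" as name([rows], argument=value, ...), one row to a line, values as JSON. jog_arm: Moves the arm, as the interface text tells. Its arguments: {"type":"object","properties":{"rows":{"type":"array"}},"required":["rows"]}

```bash
mkdir -p pics; python3 - <<'E'
from rig import bot, vision
import cv2,numpy as np
for n in ["scene","top"]:
    p,d=vision.capture(n); np.savez(f"pics/{n}0.npz",p=p,d=d)
    cv2.imwrite(f"pics/{n}0.png",p[:,:,::-1])
    print(n,vision.camera_info(n))
s=bot.read_state();print(s)
E
```

```text
scene {'vertical_fov': 55.05725622826591, 'cx': 321.6418842177497, 'cy': 250.9023801055454, 'position': array([1.14635874, 0.19904209, 0.97390953]), 'rotation': array([[-0.36481175,  0.7583605 , -0.54018677],
       [ 0.93098604,  0.30540575, -0.19998082],
       [ 0.01331859, -0.57586169, -0.81743864]])}
top {'vertical_fov': 42.50015899208134, 'cx': 323.9863314587716, 'cy': 243.88143449447585, 'position': array([ 0.44094936, -0.01254392,  1.37548855]), 'rotation': array([[-0.0164566 , -0.99610328,  0.08664542],
       [-0.99968931,  0.01476933, -0.02007846],
       [ 0.01872053, -0.08694893, -0.99603686]])}
{'time_s': 0.1, 'joint_positions': array([-7.38241080e+01,  3.02742042e+01,  8.21482702e+01, -2.14271383e-03,
        6.76898094e+01, -1.02282416e+01]), 'qvel': array([ 0.04391461, -0.06026185, -0.09180609,  0.0998479 , -0.03755611,
        0.11369956]), 'tau': array([ 2.85967126e-04, -4.40983057e+01, -1.77150679e+01,  6.35511219e-02,
        5.34050690e-02, -5.15417878e-05]), 'position': array([ 0.27775373, -0.55913815,  0.21216775]), 'tcp_rot': array([[ 8.95673443e-01,  4.44711984e-01, -5.79181075e-04],
       [ 4.44712250e-01, -8.95671540e-01,  1.87249908e-03],
       [ 3.13966776e-04, -1.93471662e-03, -9.99998079e-01]]), 'force': array([-0.74283134,  0.83780624, -0.27248023]), 'moment': array([-0.00083542, -0.02956187, -0.04121493]), 'opening': 1.0007523042512074}
```

View pics/scene0.png

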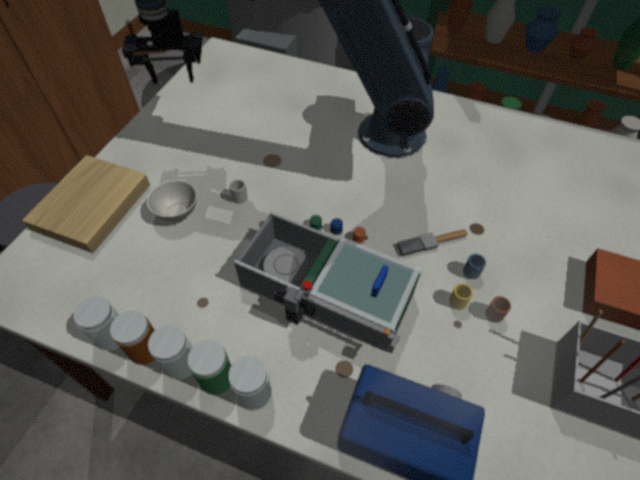

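View pics/top0.png

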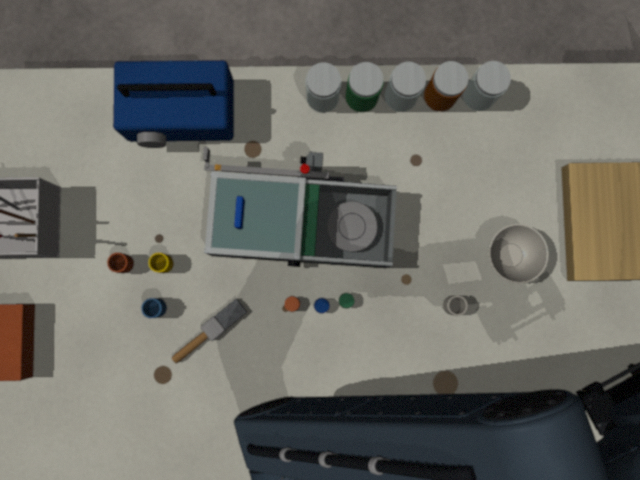

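The scene shows the terracotta beaker at (499,308) and the yellow look-alike at (461,296). In the top view the terracotta beaker is at (119,262), yellow at (159,262), blue at (153,307), the wheel near (355,227), the blue tab at (239,212) and the red bolt at (305,169).

```bash
cat > h.py <<'E'
import numpy as np,cv2
from rig import bot,vision
def K(i):
    f=240/np.tan(np.radians(i['vertical_fov']/2)); return f
def ray(i,u,v,z):
    f=K(i); d=i['rotation']@np.array([(u-i['cx'])/f,(v-i['cy'])/f,1.]); p=i['position']
    return p+d*(z-p[2])/d[2]
def cloud(i,dep):
    f=K(i); v,u=np.mgrid[:480,:640]
    c=np.stack([(u-i['cx'])/f*dep,(v-i['cy'])/f*dep,dep],-1)
    return c@i['rotation'].T+i['position']
E
python3 - <<'E'
from h import *
for n in ["top","scene"]:
    a=np.load(f"pics/{n}0.npz");p,d=a['p'],a['d'];i=vision.camera_info(n)
    W=cloud(i,d); hsv=cv2.cvtColor(p,cv2.COLOR_RGB2HSV)
    print(n,"table z",[W[v,u].round(3) for u,v in ([(200,430),(60,100),(450,200),(620,330),(420,290)] if n=="top" else [(560,180),(200,280),(250,120)])])
    def blobs(lo,hi,name,z):
        m=cv2.inRange(hsv,lo,hi)
        k,l,st,c=cv2.connectedComponentsWithStats(m)
        for j in range(1,k):
            if st[j,4]>25:
                w=W[l==j]; w=w[d[l==j]>0]
                print(name,c[j].round(1),st[j],"ray",ray(i,*c[j],z).round(4),"zmax",np.percentile(w[:,2],[5,50,95]).round(3) if len(w) else None)
    blobs((0,120,50),(14,255,255),"orange",.055)
    blobs((110,150,60),(130,255,255),"blue",.150)
E
python3 - <<'E'
import cv2
a=cv2.imread('pics/top0.png')
cv2.imwrite('pics/top0a.png',cv2.resize(a[140:330,90:410],None,fx=2.5,fy=2.5,interpolation=cv2.INTER_CUBIC))
E
```

```text
top table z [array([ 0.159,  0.236, -0.001]), array([0.896, 0.552, 0.002]), array([ 0.656, -0.328, -0.003]), array([ 0.358, -0.698, -0.001]), array([ 0.454, -0.252,  0.004])]
orange [434.2  94.4] [424  79  37  29 213] ray [ 0.8827 -0.2873  0.055 ] zmax [0.011 0.069 0.1  ]
orange [304.4 168.3] [300 163  10  11  81] ray [7.212e-01 6.000e-04 5.500e-02] zmax [0.142 0.161 0.166]
orange [119.5 261.8] [108 253  21  19 226] ray [0.5239 0.397  0.055 ] zmax [0.001 0.042 0.056]
orange [291.7 303.6] [284 297  16  14 180] ray [0.4292 0.0316 0.055 ] zmax [0.003 0.03  0.035]
orange [ 10.9 341.3] [   0  304   24   77 1715] ray [0.3602 0.6215 0.055 ] zmax [0.053 0.058 0.063]
scene table z [array([0.006, 0.516, 0.   ]), array([ 0.696, -0.286, -0.001]), array([ 0.106, -0.443, -0.002])]
orange [57.2 88.9] [    0     0   139   200 17893] ray [ 0.2643 -1.0442  0.055 ] zmax [-0.497 -0.206  0.084]
orange [136.2  24.8] [131  18  13  15  74] ray [-0.1566 -1.0346  0.055 ] zmax [-0.743 -0.703 -0.664]
orange [440.1  39. ] [432  24  17  29 324] ray [-0.4992  0.0298  0.055 ] zmax [-0.041 -0.037 -0.032]
orange [494
[... 261 characters left out ...]
 ] zmax [-0.042 -0.037 -0.034]
orange [359.2 234.7] [353 228  13  15 137] ray [0.4576 0.0434 0.055 ] zmax [0.006 0.03  0.035]
orange [616.9 282.3] [ 593  250   47   66 2477] ray [0.3637 0.6516 0.055 ] zmax [0.057 0.061 0.064]
orange [306.8 284.3] [302 280  10  10  74] ray [ 0.6404 -0.0232  0.055 ] zmax [0.156 0.163 0.166]
orange [140.9 349.5] [120 325  34  39 293] ray [ 0.9184 -0.2867  0.055 ] zmax [0.008 0.067 0.098]
blue [380.1 278.6] [373 266  15  29 147] ray [0.6222 0.1376 0.15  ] zmax [0.131 0.15  0.152]
blue [426.4 451.3] [420 444  15  14  53] ray [0.9196 0.3111 0.15  ] zmax [0.119 0.12  0.122]
blue [410.8 456.8] [402 453  18   9  33] ray [0.9376 0.2889 0.15  ] zmax [0.116 0.12  0.122]
```

View pics/top0a.png

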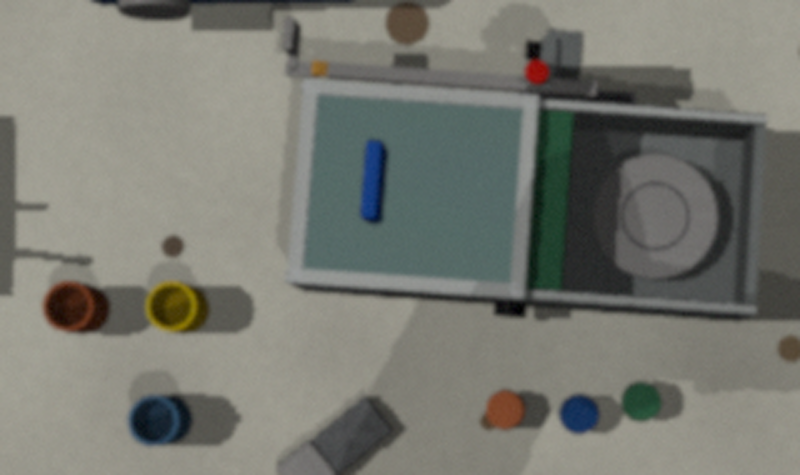

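```bash
python3 - <<'E'
from h import *
I={n:vision.camera_info(n) for n in("top","scene")}
a=np.load("pics/top0.npz");p,d=a['p'],a['d'];t=I['top'];W=cloud(t,d)
# beaker rim: top
for n,bx in(("top",(100,245,140,280)),("scene",(485,290,515,325))):
    a=np.load(f"pics/{n}0.npz");P,D=a['p'],a['d'];h=cv2.cvtColor(P,cv2.COLOR_RGB2HSV)
    m=cv2.inRange(h,(0,80,30),(18,255,255));M=np.zeros_like(m);x0,y0,x1,y1=bx;M[y0:y1,x0:x1]=m[y0:y1,x0:x1]
    w=cloud(I[n],D)[M>0]; r=w[(w[:,2]>.045)&(w[:,2]<.065)]
    c=cv2.minEnclosingCircle((r[:,:2]*1000).astype(np.float32)); print(n,"rim circle mm",c,len(r), r.mean(0))
    A=np.c_[2*r[:,:2],np.ones(len(r))];s=np.linalg.lstsq(A,(r[:,:2]**2).sum(1),rcond=None)[0];print(s[:2],np.sqrt(s[2]+s[0]**2+s[1]**2))
cp=lambda u,v:(90+u/2.5,140+v/2.5)
print("wheel",ray(t,*cp(655,216),.035))
for q,z in(((765,115),.1),((757,318),.1),((303,80),.111),((290,283),.111),((540,97),.111),((527,297),.111)):print("corner",ray(t,*cp(*q),z))
for q in ((375,141),(372,222)):print("tab end",ray(t,*cp(*q),.15))
# chamber steel disc by depth
w=W.reshape(-1,3);s=w[(w[:,2]>.028)&(w[:,2]<.044)&(w[:,0]>.5)&(w[:,0]<.7)&(w[:,1]>-.22)&(w[:,1]<.0)]
print(len(s),s.min(0),s.max(0),cv2.minEnclosingCircle((s[:,:2]*1000).astype(np.float32)))
# tab
s=w[(w[:,2]>.138)&(w[:,2]<.158)&(w[:,0]>.55)&(w[:,0]<.68)&(w[:,1]>.05)&(w[:,1]<.25)];print("tab",len(s),cv2.minAreaRect((s[:,:2]*1000).astype(np.float32)))
# walls top
for lo,hi in((.092,.106),(.106,.118)):
  s=w[(w[:,2]>lo)&(w[:,2]<hi)&(w[:,0]>.45)&(w[:,0]<.74)&(w[:,1]>-.25)&(w[:,1]<.25)];print("wall",len(s),cv2.minAreaRect((s[:,:2]*1000).astype(np.float32)))
E
```

```text
top rim circle mm ((524.720703125, 403.1111755371094), 21.93024444580078) 121 [0.52283176 0.40224103 0.05193281]
[0.52438304 0.40330529] 0.01947837024589533
scene rim circle mm ((524.6380615234375, 404.7972412109375), 21.80451011657715) 73 [0.52970502 0.4083311  0.05379522]
[0.524391   0.40569883] 0.019075874490314376
wheel [ 0.59503876 -0.10149476  0.035     ]
corner [ 0.6714708  -0.19126236  0.1       ]
corner [ 0.5012859  -0.18007956  0.1       ]
corner [0.70382261 0.19310146 0.111     ]
corner [0.53538369 0.20381462 0.111     ]
corner [ 0.68704083 -0.0029408   0.111     ]
corner [0.52093846 0.01003628 0.111     ]
tab end [0.64545088 0.12932749 0.15      ]
tab end [0.58023462 0.13201646 0.15      ]
2118 [ 0.50510553 -0.18192978  0.02802163] [ 0.67991946 -0.0172153   0.04393424] ((592.1788330078125, -102.31233215332031), 112.77842712402344)
tab 235 ((616.016845703125, 134.5043487548828), (14.750386238098145, 63.15324401855469), 85.17842864990234)
wall 3772 ((622.2255859375, 16.101104736328125), (405.2769470214844, 201.67591857910156), 85.10238647460938)
wall 6701 ((622.6048583984375, 16.455123901367188), (397.53338623046875, 201.97398376464844), 85.21548461914062)
```

Heights and sizes check out (rim z about 54 mm, radius about 22 mm, tab 63×15 mm). The beaker is at (0.5245, 0.404), the wheel at (0.5945, -0.102), the tab at (0.615, 0.133), and the box is yawed about -4.9°. I'm moving to the beaker and turning the tool to line up with the box.

Call:
jog_arm([
  {"dp": [10, -12, 0], "turn": [0, 0, -6], "grip": 1},
  {"dp": [35, -40, 0], "turn": [0, 0, -12], "grip": 1},
  {"dp": [65, -75, 0], "turn": [0, 0, -18], "grip": 1},
  {"dp": [97, -112, 0], "turn": [0, 0, -24], "grip": 1},
  {"dp": [129, -149, 0], "turn": [0, 0, -30], "grip": 1},
  {"dp": [161, -186, 0], "turn": [0, 0, -36], "grip": 1},
  {"dp": [193, -223, 0], "turn": [0, 0, -42], "grip": 1},
  {"dp": [225, -260, 0], "turn": [0, 0, -48], "grip": 1},
  {"dp": [257, -297, 0], "turn": [0, 0, -54], "grip": 1},
  {"dp": [289, -334, 0], "turn": [0, 0, -58.7], "grip": 1},
])

```text
time_s: 1.1
position: [0.3882, -0.1302, 0.213]
tcp_rot: [[0.082, 0.997, 0.0], [0.997, -0.082, 0.0], [0.0, 0.0, -1.0]]
force: [0.6, -0.1, -0.4]
opening: 1.002
```

```bash
cat > to.py <<'E'
import sys
from h import *
s=bot.read_state();R=s['tcp_rot'];t=np.array(list(map(float,sys.argv[1:4])))
print("t",s['time_s'],"pos",s['position'].round(4),"F",s['force'].round(2),"open",round(s['opening'],3),"j",s['joint_positions'].round(1))
print("z axis",R[:,2].round(4),"yaw",np.degrees(np.arctan2(R[1,0],R[0,0])))
print("dp mm",(R.T@(t-s['position'])*1000).round(1))
E
python3 to.py .5245 .404 .213
```

```text
t 1.1 pos [ 0.3882 -0.1302  0.213 ] F [ 0.62 -0.09 -0.39] open 1.002 j [-34.3  13.6 111.3   0.   55.1 -29.6]
z axis [ 1.e-04  2.e-04 -1.e+00] yaw 85.27156122983091
dp mm [5.436e+02 9.180e+01 1.000e-01]
```

Call:
jog_arm([
  {"dp": [40, 7, 0], "turn": [0, 0, 0], "grip": 1},
  {"dp": [80, 14, 0], "turn": [0, 0, 0], "grip": 1},
  {"dp": [120, 20, 0], "turn": [0, 0, 0], "grip": 1},
  {"dp": [165, 28, 0], "turn": [0, 0, 0], "grip": 1},
  {"dp": [210, 36, 0], "turn": [0, 0, 0], "grip": 1},
  {"dp": [255, 43, 0], "turn": [0, 0, 0], "grip": 1},
  {"dp": [300, 51, 0], "turn": [0, 0, 0], "grip": 1},
  {"dp": [345, 58, 0], "turn": [0, 0, 0], "grip": 1},
  {"dp": [390, 66, 0], "turn": [0, 0, 0], "grip": 1},
  {"dp": [430, 73, 0], "turn": [0, 0, 0], "grip": 1},
])

```text
time_s: 2.1
position: [0.4976, 0.2924, 0.2127]
tcp_rot: [[0.084, 0.996, -0.0], [0.996, -0.084, -0.0], [-0.0, -0.0, -1.0]]
force: [0.6, 0.2, 0.2]
opening: 0.994
```

Call:
jog_arm([
  {"dp": [35, 6, 0], "turn": [0, 0, 0], "grip": 1},
  {"dp": [70, 12, 0], "turn": [0, 0, 0], "grip": 1},
  {"dp": [97, 17, 0], "turn": [0, 0, 0], "grip": 1},
  {"dp": [112, 19, 0], "turn": [0, 0, 0], "grip": 1},
  {"dp": [112, 19, 0], "turn": [0, 0, 0], "grip": 1},
])

```text
time_s: 2.6
position: [0.5261, 0.4019, 0.2122]
tcp_rot: [[0.083, 0.997, -0.0], [0.997, -0.083, 0.0], [0.0, -0.0, -1.0]]
force: [-0.6, -0.3, 0.8]
opening: 0.998
```

```bash
python3 to.py .5245 .404 .213; python3 - <<'E'
from h import *
i=vision.camera_info("wrist");p,d=vision.capture("wrist");print(i);cv2.imwrite("pics/w1.png",p[:,:,::-1]);np.savez("pics/w1.npz",p=p,d=d)
W=cloud(i,d);h=cv2.cvtColor(p,cv2.COLOR_RGB2HSV);m=cv2.inRange(h,(0,80,30),(18,255,255))
r=W[(m>0)&(W[...,2]>.047)&(W[...,2]<.063)&(d>0)];r=r[np.hypot(*(r[:,:2]-[.5245,.404]).T)<.05]
print(len(r),cv2.minEnclosingCircle((r[:,:2]*1000).astype(np.float32)))
E
```

```text
t 2.6 pos [0.5261 0.4019 0.2122] F [-0.62 -0.29  0.77] open 0.998 j [27.7 33.2 76.4  0.  70.4 32.5]
z axis [-2.e-04  3.e-04 -1.e+00] yaw 85.23755007808909
dp mm [ 1.9 -1.7 -0.8]
{'vertical_fov': 59.77552374943001, 'cx': 324.41350715162224, 'cy': 236.05280689432692, 'position': array([0.53186289, 0.46965496, 0.38255844]), 'rotation': array([[ 9.96441893e-01, -8.13659850e-02, -2.19802098e-02],
       [-8.42785408e-02, -9.64466871e-01, -2.50401244e-01],
       [-8.25040251e-04,  2.51362750e-01, -9.67892601e-01]])}
828 ((524.6035766601562, 404.9753723144531), 21.772146224975586)
```

View pics/w1.png

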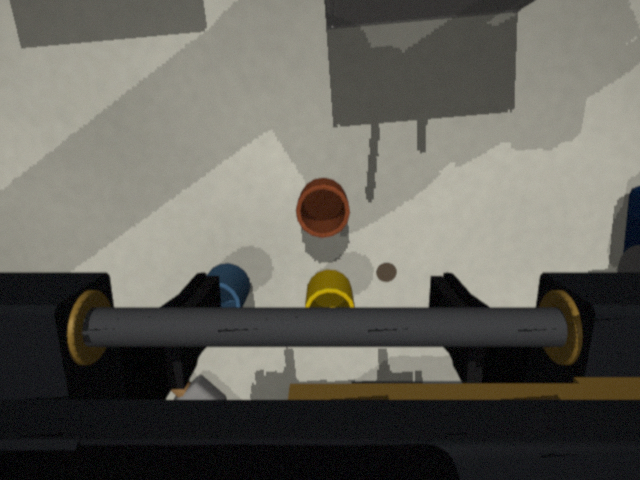

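The wrist view shows the terracotta beaker at (322,208). Its rim circle is centred at (0.5246, 0.405), which agrees with both fixed cameras. The yellow beaker sits clear at (330,290). I'm descending to grasp.

Call:
jog_arm([
  {"dp": [2.5, -1.8, 20], "turn": [0, 0, 0], "grip": 1},
  {"dp": [2.5, -1.8, 55], "turn": [0, 0, 0], "grip": 1},
  {"dp": [2.5, -1.8, 90], "turn": [0, 0, 0], "grip": 1},
  {"dp": [2.5, -1.8, 120], "turn": [0, 0, 0], "grip": 1},
  {"dp": [2.5, -1.8, 145], "turn": [0, 0, 0], "grip": 1},
  {"dp": [2.5, -1.8, 165], "turn": [0, 0, 0], "grip": 1},
  {"dp": [2.5, -1.8, 177], "turn": [0, 0, 0], "grip": 1},
  {"dp": [2.5, -1.8, 182], "turn": [0, 0, 0], "grip": 1},
  {"dp": [2.5, -1.8, 182], "turn": [0, 0, 0], "grip": 1},
])

```text
time_s: 3.55
position: [0.5246, 0.4021, 0.0309]
tcp_rot: [[0.086, 0.996, -0.001], [0.996, -0.086, -0.0], [-0.001, -0.001, -1.0]]
force: [-0.2, 0.3, 0.3]
opening: 0.997
```

Call:
jog_arm([
  {"dp": [0, 0, 0], "turn": [0, 0, 0], "grip": 0.7},
  {"dp": [0, 0, 0], "turn": [0, 0, 0], "grip": 0.4},
  {"dp": [0, 0, 0], "turn": [0, 0, 0], "grip": 0.3},
  {"dp": [0, 0, 0], "turn": [0, 0, 0], "grip": 0.3},
  {"dp": [0, 0, 0], "turn": [0, 0, 0], "grip": 0.3},
  {"dp": [0, 0, 0], "turn": [0, 0, 0], "grip": 0.3},
])

```text
time_s: 4.15
position: [0.5247, 0.4028, 0.0312]
tcp_rot: [[0.085, 0.996, 0.0], [0.996, -0.085, 0.0], [0.0, 0.0, -1.0]]
force: [-0.3, -0.7, 0.1]
opening: 0.543
```

Call:
jog_arm([
  {"dp": [0, 0, 0], "turn": [0, 0, 0], "grip": 0.3},
  {"dp": [0, 0, 0], "turn": [0, 0, 0], "grip": 0.3},
  {"dp": [0, 0, 0], "turn": [0, 0, 0], "grip": 0.3},
])

```text
time_s: 4.45
position: [0.5245, 0.4028, 0.0311]
tcp_rot: [[0.085, 0.996, -0.0], [0.996, -0.085, 0.0], [0.0, -0.0, -1.0]]
force: [-0.3, 0.3, 1.6]
opening: 0.498
```

Call:
jog_arm([
  {"dp": [0, 0, -8], "turn": [0, 0, 0], "grip": 0.3},
  {"dp": [0, 0, -25], "turn": [0, 0, 0], "grip": 0.3},
  {"dp": [0, 0, -50], "turn": [0, 0, 0], "grip": 0.3},
  {"dp": [0, 0, -80], "turn": [0, 0, 0], "grip": 0.3},
  {"dp": [0, 0, -110], "turn": [0, 0, 0], "grip": 0.3},
  {"dp": [0, 0, -140], "turn": [0, 0, 0], "grip": 0.3},
  {"dp": [0, 0, -160], "turn": [0, 0, 0], "grip": 0.3},
  {"dp": [0, 0, -175], "turn": [0, 0, 0], "grip": 0.3},
  {"dp": [0, 0, -180], "turn": [0, 0, 0], "grip": 0.3},
])

```text
time_s: 5.35
position: [0.5256, 0.4032, 0.2136]
tcp_rot: [[0.085, 0.996, 0.004], [0.996, -0.085, 0.002], [0.002, 0.004, -1.0]]
force: [-0.2, -0.4, 0.8]
opening: 0.5
```

```bash
python3 to.py .5945 -.102 .211; python3 - <<'E'
from h import *
p,d=vision.capture("wrist");cv2.imwrite("pics/w2.png",p[:,:,::-1])
E
```

```text
t 5.35 pos [0.5256 0.4032 0.2136] F [-0.23 -0.35  0.85] open 0.5 j [27.8 33.1 76.5 -0.  70.2 32.7]
z axis [ 0.0037  0.0019 -1.    ] yaw 85.10143333547033
dp mm [-497.5  111.8    1.9]
```

View pics/w2.png

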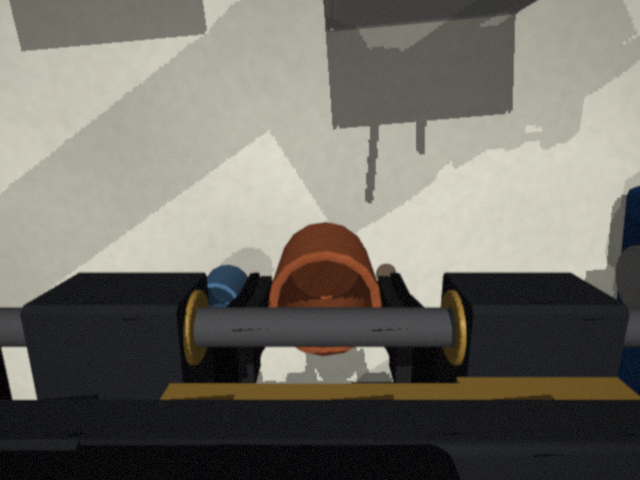

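The wrist view shows the beaker held upright between the pads at about (325,290). I'm carrying it over the wheel.

Call:
jog_arm([
  {"dp": [-12, 3, 0], "turn": [0, 0, 0], "grip": 0.3},
  {"dp": [-35, 8, 0], "turn": [0, 0, 0], "grip": 0.3},
  {"dp": [-65, 15, 0], "turn": [0, 0, 0], "grip": 0.3},
  {"dp": [-100, 22, 0], "turn": [0, 0, 0], "grip": 0.3},
  {"dp": [-135, 30, 0], "turn": [0, 0, 0], "grip": 0.3},
  {"dp": [-170, 38, 0], "turn": [0, 0, 0], "grip": 0.3},
  {"dp": [-205, 46, 0], "turn": [0, 0, 0], "grip": 0.3},
  {"dp": [-240, 54, 0], "turn": [0, 0, 0], "grip": 0.3},
  {"dp": [-275, 62, 0], "turn": [0, 0, 0], "grip": 0.3},
  {"dp": [-310, 70, 0], "turn": [0, 0, 0], "grip": 0.3},
])

```text
time_s: 6.4
position: [0.5666, 0.0856, 0.2095]
tcp_rot: [[0.086, 0.996, -0.003], [0.996, -0.086, -0.0], [-0.001, -0.003, -1.0]]
force: [0.0, -0.3, -1.0]
opening: 0.505
```

Call:
jog_arm([
  {"dp": [-35, 8, 0], "turn": [0, 0, 0], "grip": 0.3},
  {"dp": [-70, 15, 0], "turn": [0, 0, 0], "grip": 0.3},
  {"dp": [-105, 23, 0], "turn": [0, 0, 0], "grip": 0.3},
  {"dp": [-138, 31, 0], "turn": [0, 0, 0], "grip": 0.3},
  {"dp": [-165, 37, 0], "turn": [0, 0, 0], "grip": 0.3},
  {"dp": [-182, 41, 0], "turn": [0, 0, 0], "grip": 0.3},
  {"dp": [-189, 42, 0], "turn": [0, 0, 0], "grip": 0.3},
  {"dp": [-189, 42, 0], "turn": [0, 0, 0], "grip": 0.3},
])

```text
time_s: 7.2
position: [0.593, -0.1045, 0.2103]
tcp_rot: [[0.087, 0.996, -0.002], [0.996, -0.087, 0.001], [0.001, -0.002, -1.0]]
force: [0.0, 0.7, -0.9]
opening: 0.498
```

```bash
python3 to.py .5945 -.104 .067; python3 - <<'E'
from h import *
for n in("wrist","scene","top"):
    p,d=vision.capture(n);cv2.imwrite(f"pics/{n}3.png",p[:,:,::-1]);np.savez(f"pics/{n}3.npz",p=p,d=d,**{k:v for k,v in vision.camera_info(n).items()})
E
```

```text
t 7.2 pos [ 0.593  -0.1045  0.2103] F [ 0.01  0.71 -0.88] open 0.498 j [-20.6  28.7  85.6   0.   65.9 -15.7]
z axis [-1.5e-03  8.0e-04 -1.0e+00] yaw 85.02511260934521
dp mm [  0.5   1.7 143.3]
```

View pics/wrist3.png

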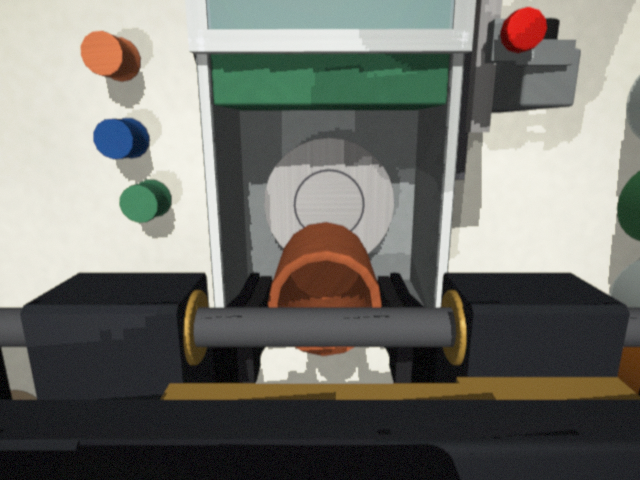

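View pics/scene3.png

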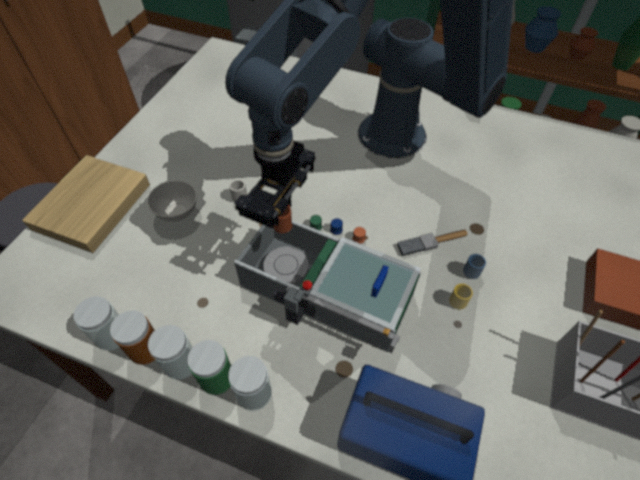

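The wrist view gives a sharp wheel ring at about (329,204). I'll cast that onto z=35 mm as a cross-check before lowering.

```bash
python3 - <<'E'
from h import *
a=np.load("pics/wrist3.npz");i={k:a[k] for k in("vertical_fov","cx","cy","position","rotation")}
print(i['position'],ray(i,329,204,.035),ray(i,329,170,.035),"ring L/R",ray(i,294.5,204,.035),ray(i,364,204,.035),"bolt",ray(i,523,30,.164))
print("chamber inner edges top z.1",ray(i,211,150,.1),ray(i,452,150,.1))
E
```

```text
[ 0.59914329 -0.03587094  0.38092526] [ 0.59689609 -0.09766866  0.035     ] [ 0.59927874 -0.06946122  0.035     ] ring L/R [ 0.5680541  -0.09516319  0.035     ] [ 0.62614587 -0.10020956  0.035     ] bolt [0.6966657  0.00087923 0.164     ]
chamber inner edges top z.1 [ 0.52275988 -0.04334149  0.1       ] [ 0.68114401 -0.05714257  0.1       ]
```

Call:
jog_arm([
  {"dp": [2.7, 2.3, 15], "turn": [0, 0, 0], "grip": 0.3},
  {"dp": [2.7, 2.3, 40], "turn": [0, 0, 0], "grip": 0.3},
  {"dp": [2.7, 2.3, 68], "turn": [0, 0, 0], "grip": 0.3},
  {"dp": [2.7, 2.3, 95], "turn": [0, 0, 0], "grip": 0.3},
  {"dp": [2.7, 2.3, 115], "turn": [0, 0, 0], "grip": 0.3},
  {"dp": [2.7, 2.3, 128], "turn": [0, 0, 0], "grip": 0.3},
  {"dp": [2.7, 2.3, 136], "turn": [0, 0, 0], "grip": 0.3},
  {"dp": [2.7, 2.3, 140], "turn": [0, 0, 0], "grip": 0.3},
  {"dp": [2.7, 2.3, 141], "turn": [0, 0, 0], "grip": 0.3},
  {"dp": [2.7, 2.3, 141], "turn": [0, 0, 0], "grip": 0.3},
])

```text
time_s: 8.35
position: [0.5967, -0.1017, 0.0708]
tcp_rot: [[0.085, 0.996, 0.001], [0.996, -0.085, -0.001], [-0.0, 0.001, -1.0]]
force: [-0.0, -0.3, -1.0]
opening: 0.499
```

Call:
jog_arm([
  {"dp": [0, 0, 0.5], "turn": [0, 0, 0], "grip": 0.3},
  {"dp": [0, 0, 1], "turn": [0, 0, 0], "grip": 0.3},
  {"dp": [0, 0, 1.5], "turn": [0, 0, 0], "grip": 0.3},
  {"dp": [0, 0, 1.5], "turn": [0, 0, 0], "grip": 0.3},
])

```text
time_s: 8.75
position: [0.5962, -0.1016, 0.0687]
tcp_rot: [[0.085, 0.996, 0.0], [0.996, -0.085, -0.0], [-0.0, 0.0, -1.0]]
force: [0.1, -0.7, -1.2]
opening: 0.501
```

Call:
jog_arm([
  {"dp": [0, 0, 0.6], "turn": [0, 0, 0], "grip": 0.3},
  {"dp": [0, 0, 1.2], "turn": [0, 0, 0], "grip": 0.3},
  {"dp": [0, 0, 1.8], "turn": [0, 0, 0], "grip": 0.3},
  {"dp": [0, 0, 1.8], "turn": [0, 0, 0], "grip": 0.3},
])

```text
time_s: 9.15
position: [0.5961, -0.1015, 0.0666]
tcp_rot: [[0.085, 0.996, -0.0], [0.996, -0.085, 0.0], [0.0, -0.0, -1.0]]
force: [0.1, 0.6, -0.4]
opening: 0.498
```

Call:
jog_arm([
  {"dp": [0, 0, 0.5], "turn": [0, 0, 0], "grip": 0.3},
  {"dp": [0, 0, 0.5], "turn": [0, 0, 0], "grip": 0.3},
])

```text
time_s: 9.35
position: [0.5961, -0.1015, 0.0662]
tcp_rot: [[0.085, 0.996, -0.0], [0.996, -0.085, 0.0], [0.0, -0.0, -1.0]]
force: [1.0, -0.4, -0.8]
opening: 0.501
```

Call:
jog_arm([
  {"dp": [0, 0, 0.5], "turn": [0, 0, 0], "grip": 0.3},
  {"dp": [0, 0, 1], "turn": [0, 0, 0], "grip": 0.3},
  {"dp": [0, 0, 1], "turn": [0, 0, 0], "grip": 0.3},
])

```text
time_s: 9.65
position: [0.5962, -0.1016, 0.0661]
tcp_rot: [[0.085, 0.996, 0.0], [0.996, -0.085, -0.0], [-0.0, 0.0, -1.0]]
force: [-2.2, 0.3, 4.3]
opening: 0.493
```

Contact: Fz is +4 N at the expected height. Releasing.

Call:
jog_arm([
  {"dp": [0, 0, 0.5], "turn": [0, 0, 0], "grip": 0.55},
  {"dp": [0, 0, 0.5], "turn": [0, 0, 0], "grip": 0.65},
  {"dp": [0, 0, 0.5], "turn": [0, 0, 0], "grip": 0.75},
  {"dp": [0, 0, 0.5], "turn": [0, 0, 0], "grip": 0.85},
  {"dp": [0, 0, 0.5], "turn": [0, 0, 0], "grip": 0.85},
  {"dp": [0, 0, 0.5], "turn": [0, 0, 0], "grip": 0.85},
  {"dp": [0, 0, 0.5], "turn": [0, 0, 0], "grip": 0.85},
])

```text
time_s: 10.35
position: [0.5961, -0.1015, 0.0647]
tcp_rot: [[0.085, 0.996, -0.0], [0.996, -0.085, 0.0], [0.0, -0.0, -1.0]]
force: [0.5, 0.6, -0.4]
opening: 0.846
```

Call:
jog_arm([
  {"dp": [0, 0, -5], "turn": [0, 0, 0], "grip": 0.85},
  {"dp": [0, 0, -18], "turn": [0, 0, 0], "grip": 0.85},
  {"dp": [0, 0, -35], "turn": [0, 0, 0], "grip": 0.85},
  {"dp": [0, 0, -58], "turn": [0, 0, 0], "grip": 0.85},
  {"dp": [0, 0, -85], "turn": [0, 0, 0], "grip": 0.85},
  {"dp": [0, 0, -112], "turn": [0, 0, 0], "grip": 0.85},
  {"dp": [0, 0, -135], "turn": [0, 0, 0], "grip": 0.85},
  {"dp": [0, 0, -144], "turn": [0, 0, 0], "grip": 0.85},
  {"dp": [0, 0, -147], "turn": [0, 0, 0], "grip": 0.85},
])

```text
time_s: 11.25
position: [0.5968, -0.1017, 0.2136]
tcp_rot: [[0.085, 0.996, 0.003], [0.996, -0.085, -0.001], [-0.001, 0.003, -1.0]]
force: [0.4, 0.0, -0.5]
opening: 0.848
```

```bash
python3 - <<'E'
from h import *
for n in("wrist","top","scene"):
    i=vision.camera_info(n);p,d=vision.capture(n);cv2.imwrite(f"pics/{n}4.png",p[:,:,::-1])
    W=cloud(i,d);h=cv2.cvtColor(p,cv2.COLOR_RGB2HSV);m=cv2.inRange(h,(0,80,30),(18,255,255))
    r=W[(m>0)&(d>0)&(W[...,2]>.08)&(W[...,2]<.1)];r=r[np.hypot(*(r[:,:2]-[.596,-.1]).T)<.05]
    if len(r): print(n,len(r),cv2.minEnclosingCircle((r[:,:2]*1000).astype(np.float32)),np.percentile(r[:,2],[50,95]))
    m=cv2.inRange(h,(105,150,50),(130,255,255));b=W[(m>0)&(W[...,2]>.112)&(W[...,2]<.16)&(W[...,1]<.25)]
    if len(b): print("tab",len(b),cv2.minAreaRect((b[:,:2]*1000).astype(np.float32)))
E
python3 to.py .6215 .195 .21
```

```text
wrist 1125 ((596.2342529296875, -99.30427551269531), 21.84994125366211) [0.08828763 0.08971156]
tab 2809 ((760.5435791015625, 192.73605346679688), (363.63873291015625, 104.49992370605469), 7.060824394226074)
scene 142 ((595.744873046875, -96.58914184570312), 23.179927825927734) [0.08784872 0.09216329]
tab 739 ((772.3375244140625, 167.31317138671875), (370.2223815917969, 75.78218078613281), 19.35810089111328)
t 11.4 pos [ 0.5954 -0.1013  0.2109] F [-0.03  0.01 -0.15] open 0.848 j [-20.2  28.8  85.3  -0.   66.1 -15.3]
z axis [-1.7e-03  6.0e-04 -1.0e+00] yaw 85.10362432727986
dp mm [297.4   0.7   1.1]
```

View pics/wrist4.png

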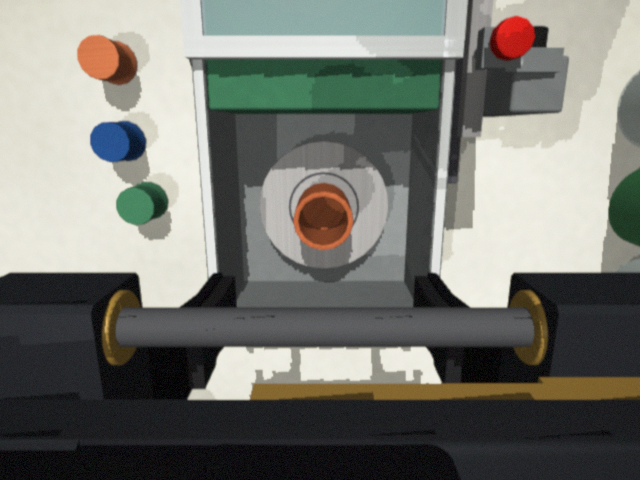

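The beaker stands at (0.596, -0.099), within 3 mm of the wheel centre and with its rim at 89–90 mm, so it is upright and released. Next I shut the fingers and go behind the tab's +y face.

Call:
jog_arm([
  {"dp": [10, 0, 0], "turn": [0, 0, 0], "grip": 0.5},
  {"dp": [35, 0, 0], "turn": [0, 0, 0], "grip": 0.2},
  {"dp": [70, 0, 0], "turn": [0, 0, 0], "grip": 0},
  {"dp": [110, 0, 0], "turn": [0, 0, 0], "grip": 0},
  {"dp": [150, 0, 0], "turn": [0, 0, 0], "grip": 0},
  {"dp": [190, 0, 0], "turn": [0, 0, 0], "grip": 0},
  {"dp": [230, 0, 0], "turn": [0, 0, 0], "grip": 0},
  {"dp": [258, 0, 0], "turn": [0, 0, 0], "grip": 0},
  {"dp": [276, 0, 0], "turn": [0, 0, 0], "grip": 0},
  {"dp": [276, 0, 0], "turn": [0, 0, 0], "grip": 0},
])

```text
time_s: 12.4
position: [0.619, 0.1759, 0.2107]
tcp_rot: [[0.082, 0.997, -0.002], [0.997, -0.082, 0.0], [0.0, -0.002, -1.0]]
force: [0.2, 0.9, -0.3]
opening: 0.046
```

```bash
python3 - <<'E'
from h import *
for n in("wrist","top","scene"):
    i=vision.camera_info(n);p,d=vision.capture(n);cv2.imwrite(f"pics/{n}5.png",p[:,:,::-1])
    W=cloud(i,d);h=cv2.cvtColor(p,cv2.COLOR_RGB2HSV)
    m=cv2.inRange(h,(105,150,50),(130,255,255));b=W[(m>0)&(W[...,2]>.135)&(W[...,2]<.16)&(W[...,1]<.25)&(W[...,0]<.7)]
    if len(b): print(n,"tab",len(b),cv2.minAreaRect((b[:,:2]*1000).astype(np.float32)))
E
python3 to.py .6193 .174 .133
```

```text
wrist tab 119 ((615.7965698242188, 140.4267578125), (3.3062596321105957, 5.693657875061035), 82.37979888916016)
top tab 200 ((614.721435546875, 133.2945556640625), (12.242057800292969, 60.737144470214844), 84.18173217773438)
scene tab 111 ((626.5211791992188, 135.80308532714844), (11.688559532165527, 42.05735778808594), 84.80240631103516)
t 12.55 pos [0.6194 0.1723 0.2112] F [-0.49  0.14 -0.09] open 0.012 j [ 5.6 31.8 79.4 -0.  68.9 10.6]
z axis [-1.2e-03 -9.0e-04 -1.0e+00] yaw 85.06139304298854
dp mm [ 1.8 -0.2 78.2]
```

View pics/scene5.png

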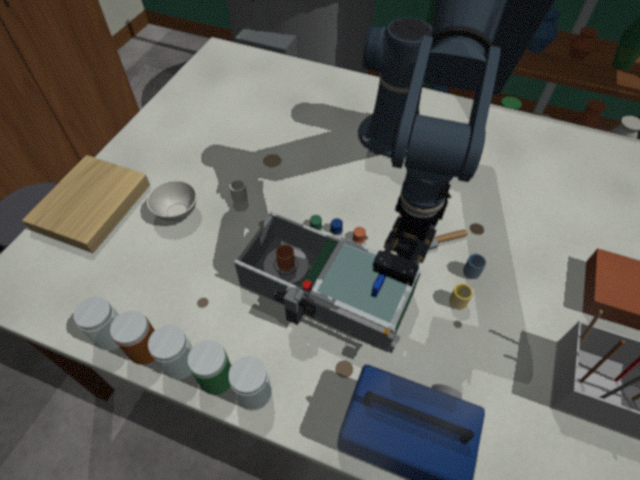

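The scene shows the beaker standing on the wheel at (285,257) and the gripper behind the blue tab at (378,284). I'm descending behind the tab.

Call:
jog_arm([
  {"dp": [2, 0, 10], "turn": [0, 0, 0], "grip": 0},
  {"dp": [2, 0, 30], "turn": [0, 0, 0], "grip": 0},
  {"dp": [2, 0, 50], "turn": [0, 0, 0], "grip": 0},
  {"dp": [2, 0, 65], "turn": [0, 0, 0], "grip": 0},
  {"dp": [2, 0, 73], "turn": [0, 0, 0], "grip": 0},
  {"dp": [2, 0, 76], "turn": [0, 0, 0], "grip": 0},
  {"dp": [2, 0, 76], "turn": [0, 0, 0], "grip": 0},
])

```text
time_s: 13.25
position: [0.62, 0.1749, 0.1355]
tcp_rot: [[0.086, 0.996, -0.0], [0.996, -0.086, -0.0], [-0.0, -0.0, -1.0]]
force: [-0.8, -0.1, 0.8]
opening: 0.007
```

Call:
jog_arm([
  {"dp": [-2, 0, 0], "turn": [0, 0, 0], "grip": 0},
  {"dp": [-4, 0, 0], "turn": [0, 0, 0], "grip": 0},
  {"dp": [-6, 0, 0], "turn": [0, 0, 0], "grip": 0},
  {"dp": [-8, 0, 0], "turn": [0, 0, 0], "grip": 0},
  {"dp": [-10, 0, 0], "turn": [0, 0, 0], "grip": 0},
  {"dp": [-12, 0, 0], "turn": [0, 0, 0], "grip": 0},
  {"dp": [-14, 0, 0], "turn": [0, 0, 0], "grip": 0},
  {"dp": [-16, 0, 0], "turn": [0, 0, 0], "grip": 0},
  {"dp": [-18, 0, 0], "turn": [0, 0, 0], "grip": 0},
  {"dp": [-20, 0, 0], "turn": [0, 0, 0], "grip": 0},
])

```text
time_s: 14.25
position: [0.6182, 0.1554, 0.1357]
tcp_rot: [[0.085, 0.996, 0.0], [0.996, -0.085, -0.0], [-0.0, 0.0, -1.0]]
force: [-0.2, -0.3, 0.5]
opening: 0.004
```

Call:
jog_arm([
  {"dp": [-2, 0, 0], "turn": [0, 0, 0], "grip": 0},
  {"dp": [-4, 0, 0], "turn": [0, 0, 0], "grip": 0},
  {"dp": [-6, 0, 0], "turn": [0, 0, 0], "grip": 0},
  {"dp": [-8, 0, 0], "turn": [0, 0, 0], "grip": 0},
])

```text
time_s: 14.65
position: [0.6176, 0.149, 0.1358]
tcp_rot: [[0.086, 0.996, 0.001], [0.996, -0.086, 0.003], [0.003, 0.001, -1.0]]
force: [-0.2, 4.6, 0.3]
opening: 0.006
```

Contact with the tab: +4.6 N along y at TCP y about 0.149. The latch is 0.155–0.225 m further, so I'll push 130 mm at moderate speed and then creep.

Call:
jog_arm([
  {"dp": [-4, 0, 0], "turn": [0, 0, 0], "grip": 0},
  {"dp": [-10, 0, 0], "turn": [0, 0, 0], "grip": 0},
  {"dp": [-18, 0, 0], "turn": [0, 0, 0], "grip": 0},
  {"dp": [-26, 0, 0], "turn": [0, 0, 0], "grip": 0},
  {"dp": [-34, 0, 0], "turn": [0, 0, 0], "grip": 0},
  {"dp": [-42, 0, 0], "turn": [0, 0, 0], "grip": 0},
  {"dp": [-50, 0, 0], "turn": [0, 0, 0], "grip": 0},
  {"dp": [-58, 0, 0], "turn": [0, 0, 0], "grip": 0},
  {"dp": [-66, 0, 0], "turn": [0, 0, 0], "grip": 0},
  {"dp": [-72, 0, 0], "turn": [0, 0, 0], "grip": 0},
])

```text
time_s: 15.65
position: [0.6115, 0.0773, 0.1358]
tcp_rot: [[0.086, 0.996, 0.001], [0.996, -0.086, 0.003], [0.003, 0.001, -1.0]]
force: [2.0, 4.9, -0.5]
opening: 0.005
```

Call:
jog_arm([
  {"dp": [-6, 0, 0], "turn": [0, 0, 0], "grip": 0},
  {"dp": [-12, 0, 0], "turn": [0, 0, 0], "grip": 0},
  {"dp": [-18, 0, 0], "turn": [0, 0, 0], "grip": 0},
  {"dp": [-24, 0, 0], "turn": [0, 0, 0], "grip": 0},
  {"dp": [-30, 0, 0], "turn": [0, 0, 0], "grip": 0},
  {"dp": [-36, 0, 0], "turn": [0, 0, 0], "grip": 0},
  {"dp": [-42, 0, 0], "turn": [0, 0, 0], "grip": 0},
  {"dp": [-48, 0, 0], "turn": [0, 0, 0], "grip": 0},
  {"dp": [-52, 0, 0], "turn": [0, 0, 0], "grip": 0},
  {"dp": [-55, 0, 0], "turn": [0, 0, 0], "grip": 0},
])

```text
time_s: 16.65
position: [0.6067, 0.0214, 0.1358]
tcp_rot: [[0.085, 0.996, 0.0], [0.996, -0.085, 0.001], [0.001, 0.0, -1.0]]
force: [1.4, 4.2, -1.1]
opening: 0.007
```

```bash
cat > look.py <<'E'
import sys
from h import *
k=sys.argv[1]
i=vision.camera_info("scene");p,d=vision.capture("scene");cv2.imwrite(f"pics/sc_{k}.png",p[:,:,::-1])
W=cloud(i,d);h=cv2.cvtColor(p,cv2.COLOR_RGB2HSV)
m=cv2.inRange(h,(105,150,50),(130,255,255));b=W[(m>0)&(W[...,2]>.135)&(W[...,2]<.16)&(W[...,1]<.25)&(W[...,0]<.7)]
if len(b): print("tab",len(b),b.mean(0),cv2.minAreaRect((b[:,:2]*1000).astype(np.float32)))
m=(cv2.inRange(h,(0,180,120),(6,255,255))|cv2.inRange(h,(174,180,120),(180,255,255)));b=W[(m>0)&(abs(W[...,0]-.69)<.06)&(abs(W[...,1])<.06)&(W[...,2]>.13)]
v,u=np.nonzero((m>0)&(abs(W[...,0]-.69)<.06)&(abs(W[...,1])<.06)&(W[...,2]>.13))
if len(b): print("bolt n",len(b),"uv",u.mean(),v.mean(),"z",np.percentile(b[:,2],[10,50,75,95]).round(4))
E
python3 look.py a; python3 to.py .596 -.1 .135
```

```text
bolt n 31 uv 306.96774193548384 284.93548387096774 z [0.1618 0.1633 0.1649 0.1655]
t 16.7 pos [0.6066 0.0204 0.1357] F [ 0.47  0.98 -0.01] open 0.004 j [-8.6 34.3 88.9 -0.  56.9 -3.7]
z axis [-0.e+00 -5.e-04 -1.e+00] yaw 85.10544351350508
dp mm [-120.9   -0.3    0.8]
```

View pics/sc_a.png

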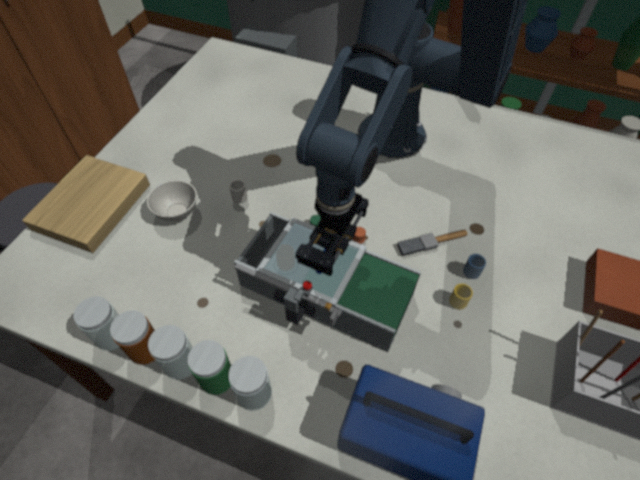

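The guard has moved about 129 mm and is still following. The brass ramp at (332,308) is about 50 mm short of the bolt at (307,286). I'm creeping on.

Call:
jog_arm([
  {"dp": [-3, 0, 0], "turn": [0, 0, 0], "grip": 0},
  {"dp": [-6, 0, 0], "turn": [0, 0, 0], "grip": 0},
  {"dp": [-9, 0, 0], "turn": [0, 0, 0], "grip": 0},
  {"dp": [-12, 0, 0], "turn": [0, 0, 0], "grip": 0},
  {"dp": [-15, 0, 0], "turn": [0, 0, 0], "grip": 0},
  {"dp": [-18, 0, 0], "turn": [0, 0, 0], "grip": 0},
  {"dp": [-20, 0, 0], "turn": [0, 0, 0], "grip": 0},
  {"dp": [-22, 0, 0], "turn": [0, 0, 0], "grip": 0},
  {"dp": [-23, 0, 0], "turn": [0, 0, 0], "grip": 0},
  {"dp": [-24, 0, 0], "turn": [0, 0, 0], "grip": 0},
])

```text
time_s: 17.7
position: [0.6046, -0.0033, 0.1358]
tcp_rot: [[0.085, 0.996, -0.0], [0.996, -0.085, -0.0], [-0.0, 0.0, -1.0]]
force: [0.1, 2.9, -1.4]
opening: 0.004
```

Call:
jog_arm([
  {"dp": [-1, 0, 0], "turn": [0, 0, 0], "grip": 0},
  {"dp": [-2, 0, 0], "turn": [0, 0, 0], "grip": 0},
  {"dp": [-3, 0, 0], "turn": [0, 0, 0], "grip": 0},
  {"dp": [-4, 0, 0], "turn": [0, 0, 0], "grip": 0},
  {"dp": [-5, 0, 0], "turn": [0, 0, 0], "grip": 0},
  {"dp": [-6, 0, 0], "turn": [0, 0, 0], "grip": 0},
])

```text
time_s: 18.3
position: [0.6041, -0.0089, 0.1358]
tcp_rot: [[0.085, 0.996, 0.0], [0.996, -0.085, 0.0], [0.0, 0.0, -1.0]]
force: [1.9, 3.2, -0.7]
opening: 0.005
```

```bash
python3 look.py b; python3 to.py .596 -.1 .135; python3 - <<'E'
import cv2
a=cv2.imread('pics/sc_b.png');cv2.imwrite('pics/sc_bz.png',cv2.resize(a[240:340,230:390],None,fx=5,fy=5,interpolation=cv2.INTER_CUBIC))
E
```

```text
bolt n 35 uv 306.9142857142857 284.54285714285714 z [0.1614 0.1632 0.164  0.1652]
t 18.35 pos [ 0.6041 -0.0092  0.1357] F [ 1.61  1.82 -1.04] open 0.006 j [-11.5  34.1  89.3  -0.   56.7  -6.5]
z axis [-0.e+00 -4.e-04 -1.e+00] yaw 85.10810721142218
dp mm [-91.1  -0.3   0.8]
```

View pics/sc_bz.png

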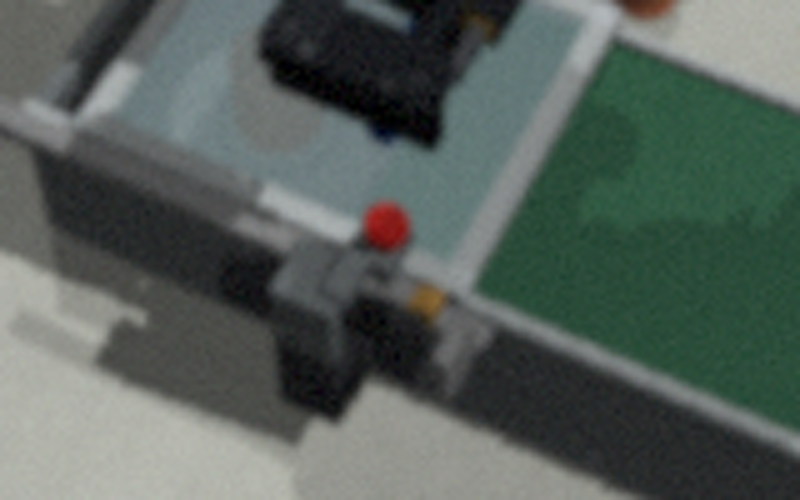

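The brass ramp at crop (428,300) is roughly 15 mm from the bolt foot. I'm continuing at 10 mm/s in short calls and watching the force.

Call:
jog_arm([
  {"dp": [-1, 0, 0], "turn": [0, 0, 0], "grip": 0},
  {"dp": [-2, 0, 0], "turn": [0, 0, 0], "grip": 0},
  {"dp": [-3, 0, 0], "turn": [0, 0, 0], "grip": 0},
  {"dp": [-4, 0, 0], "turn": [0, 0, 0], "grip": 0},
  {"dp": [-5, 0, 0], "turn": [0, 0, 0], "grip": 0},
])

```text
time_s: 18.85
position: [0.6036, -0.0139, 0.1357]
tcp_rot: [[0.085, 0.996, -0.0], [0.996, -0.085, 0.0], [0.0, -0.0, -1.0]]
force: [0.8, 3.1, -1.1]
opening: 0.007
```

Call:
jog_arm([
  {"dp": [-1, 0, 0], "turn": [0, 0, 0], "grip": 0},
  {"dp": [-2, 0, 0], "turn": [0, 0, 0], "grip": 0},
  {"dp": [-3, 0, 0], "turn": [0, 0, 0], "grip": 0},
])

```text
time_s: 19.15
position: [0.6034, -0.0169, 0.1358]
tcp_rot: [[0.085, 0.996, 0.0], [0.996, -0.085, 0.0], [0.0, 0.0, -1.0]]
force: [1.3, 2.0, -0.8]
opening: 0.009
```

```bash
python3 look.py c; python3 to.py .596 -.1 .135; python3 - <<'E'
import cv2
a=cv2.imread('pics/sc_c.png');cv2.imwrite('pics/sc_cz.png',cv2.resize(a[270:320,270:350],None,fx=8,fy=8,interpolation=cv2.INTER_CUBIC))
E
```

```text
bolt n 34 uv 307.0 284.5 z [0.1613 0.1627 0.1641 0.1652]
t 19.2 pos [ 0.6034 -0.0172  0.1358] F [ 1.89  1.67 -0.33] open 0.001 j [-12.2  34.   89.4  -0.   56.6  -7.3]
z axis [-0.e+00 -4.e-04 -1.e+00] yaw 85.10202128937726
dp mm [-83.1  -0.3   0.8]
```

View pics/sc_cz.png

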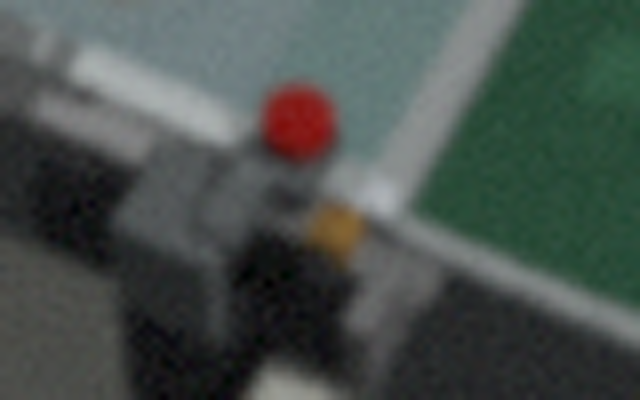

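Call:
jog_arm([
  {"dp": [-1, 0, 0], "turn": [0, 0, 0], "grip": 0},
  {"dp": [-2, 0, 0], "turn": [0, 0, 0], "grip": 0},
  {"dp": [-3, 0, 0], "turn": [0, 0, 0], "grip": 0},
])

```text
time_s: 19.5
position: [0.6031, -0.0199, 0.1357]
tcp_rot: [[0.085, 0.996, -0.0], [0.996, -0.085, 0.0], [0.0, -0.0, -1.0]]
force: [0.9, 3.2, -0.1]
opening: 0.006
```

Call:
jog_arm([
  {"dp": [-1, 0, 0], "turn": [0, 0, 0], "grip": 0},
  {"dp": [-2, 0, 0], "turn": [0, 0, 0], "grip": 0},
])

```text
time_s: 19.7
position: [0.6031, -0.0209, 0.1358]
tcp_rot: [[0.086, 0.996, 0.0], [0.996, -0.086, 0.002], [0.002, 0.0, -1.0]]
force: [2.0, 6.3, -0.7]
opening: 0.006
```

Call:
jog_arm([
  {"dp": [-1, 0, 0], "turn": [0, 0, 0], "grip": 0},
  {"dp": [-2, 0, 0], "turn": [0, 0, 0], "grip": 0},
])

```text
time_s: 19.9
position: [0.603, -0.0219, 0.1358]
tcp_rot: [[0.086, 0.996, 0.001], [0.996, -0.086, 0.004], [0.004, 0.0, -1.0]]
force: [2.3, 8.3, 0.9]
opening: 0.005
```

The force has risen to 8 N, so the bolt is on the brass ramp. Smaller steps now.

Call:
jog_arm([
  {"dp": [0, 0, 0], "turn": [0, 0, 0], "grip": 0},
  {"dp": [-0.4, 0, 0], "turn": [0, 0, 0], "grip": 0},
])

```text
time_s: 20.1
position: [0.603, -0.0222, 0.1358]
tcp_rot: [[0.086, 0.996, 0.001], [0.996, -0.086, 0.004], [0.004, 0.0, -1.0]]
force: [2.2, 8.6, -0.6]
opening: 0.006
```

```bash
python3 look.py d; python3 to.py .596 -.1 .135
```

```text
bolt n 35 uv 307.0571428571429 284.42857142857144 z [0.1623 0.1636 0.1646 0.1662]
t 20.15 pos [ 0.6029 -0.0222  0.1358] F [ 3.21  8.52 -0.13] open 0.004 j [-12.8  34.   89.4   0.3  56.6  -8. ]
z axis [ 6.0e-04  3.6e-03 -1.0e+00] yaw 85.05460511837998
dp mm [-78.1  -0.2   0.5]
```

Call:
jog_arm([
  {"dp": [-0.5, 0, 0], "turn": [0, 0, 0], "grip": 0},
  {"dp": [-1, 0, 0], "turn": [0, 0, 0], "grip": 0},
])

```text
time_s: 20.35
position: [0.603, -0.0224, 0.1358]
tcp_rot: [[0.087, 0.996, 0.001], [0.996, -0.087, 0.005], [0.005, 0.0, -1.0]]
force: [2.5, 10.7, -1.3]
opening: 0.004
```

Call:
jog_arm([
  {"dp": [-0.5, 0, 0], "turn": [0, 0, 0], "grip": 0},
  {"dp": [-1, 0, 0], "turn": [0, 0, 0], "grip": 0},
])

```text
time_s: 20.55
position: [0.6029, -0.0229, 0.1358]
tcp_rot: [[0.086, 0.996, 0.001], [0.996, -0.086, 0.006], [0.006, 0.0, -1.0]]
force: [2.7, 7.8, -0.5]
opening: 0.005
```

```bash
python3 look.py e; python3 to.py .596 -.1 .135;python3 - <<'E'
import cv2
a=cv2.imread('pics/sc_e.png');cv2.imwrite('pics/sc_ez.png',cv2.resize(a[270:320,270:350],None,fx=8,fy=8,interpolation=cv2.INTER_CUBIC))
E
```

```text
bolt n 34 uv 307.0 284.5 z [0.1628 0.1638 0.165  0.1659]
t 20.6 pos [ 0.6028 -0.0239  0.1358] F [ 2.95  7.   -0.84] open 0.008 j [-13.   34.   89.4   0.2  56.6  -8.2]
z axis [ 7.0e-04  3.5e-03 -1.0e+00] yaw 85.0900322121301
dp mm [-76.4  -0.3   0.5]
```

View pics/sc_ez.png

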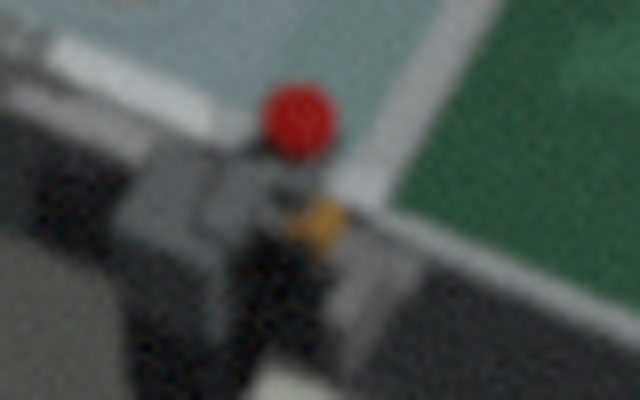

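The bolt head is about 1 mm higher and has not dropped, so it is still on the ramp. I'm going on gently.

Call:
jog_arm([
  {"dp": [-0.5, 0, 0], "turn": [0, 0, 0], "grip": 0},
  {"dp": [-1, 0, 0], "turn": [0, 0, 0], "grip": 0},
])

```text
time_s: 20.8
position: [0.6026, -0.026, 0.1358]
tcp_rot: [[0.085, 0.996, 0.0], [0.996, -0.085, 0.002], [0.002, 0.0, -1.0]]
force: [1.4, 5.1, -1.3]
opening: 0.006
```

Call:
jog_arm([
  {"dp": [-0.5, 0, 0], "turn": [0, 0, 0], "grip": 0},
  {"dp": [-1, 0, 0], "turn": [0, 0, 0], "grip": 0},
])

```text
time_s: 21.0
position: [0.6025, -0.0275, 0.1358]
tcp_rot: [[0.085, 0.996, 0.0], [0.996, -0.085, 0.001], [0.001, 0.0, -1.0]]
force: [0.9, 3.4, -0.5]
opening: 0.007
```

```bash
python3 look.py f; python3 to.py .596 -.1 .135
```

```text
bolt n 33 uv 307.1212121212121 283.8484848484849 z [0.1638 0.1656 0.1666 0.1679]
t 21.05 pos [ 0.6025 -0.0278  0.1358] F [ 1.83  3.75 -0.84] open 0.003 j [-13.3  34.   89.4   0.   56.6  -8.4]
z axis [ 2.e-04  6.e-04 -1.e+00] yaw 85.10643612742932
dp mm [-72.5  -0.3   0.7]
```

The bolt head is now about 3 mm up, on top of the brass, and the force has eased. The notch is next.

Call:
jog_arm([
  {"dp": [-0.5, 0, 0], "turn": [0, 0, 0], "grip": 0},
  {"dp": [-1, 0, 0], "turn": [0, 0, 0], "grip": 0},
])

```text
time_s: 21.25
position: [0.6024, -0.0292, 0.1357]
tcp_rot: [[0.085, 0.996, -0.0], [0.996, -0.085, -0.0], [-0.0, -0.0, -1.0]]
force: [0.4, 2.6, -0.7]
opening: 0.006
```

Call:
jog_arm([
  {"dp": [-0.5, 0, 0], "turn": [0, 0, 0], "grip": 0},
  {"dp": [-1, 0, 0], "turn": [0, 0, 0], "grip": 0},
])

```text
time_s: 21.45
position: [0.6023, -0.03, 0.1358]
tcp_rot: [[0.086, 0.996, 0.0], [0.996, -0.086, 0.001], [0.001, 0.0, -1.0]]
force: [1.9, 4.6, -0.5]
opening: 0.005
```

```bash
python3 look.py g; python3 to.py .596 -.1 .135
```

```text
bolt n 34 uv 307.1470588235294 283.7352941176471 z [0.164  0.1661 0.1668 0.1687]
t 21.5 pos [ 0.6023 -0.03    0.1358] F [ 1.59  4.62 -1.17] open 0.008 j [-13.5  34.   89.4   0.1  56.6  -8.6]
z axis [ 2.e-04  8.e-04 -1.e+00] yaw 85.0779062552801
dp mm [-70.3  -0.3   0.7]
```

Call:
jog_arm([
  {"dp": [-0.4, 0, 0], "turn": [0, 0, 0], "grip": 0},
  {"dp": [-0.8, 0, 0], "turn": [0, 0, 0], "grip": 0},
  {"dp": [-0.8, 0, 0], "turn": [0, 0, 0], "grip": 0},
])

```text
time_s: 21.8
position: [0.6023, -0.0301, 0.1358]
tcp_rot: [[0.086, 0.996, 0.0], [0.996, -0.086, 0.002], [0.002, 0.0, -1.0]]
force: [2.1, 5.8, 0.5]
opening: 0.001
```

```bash
python3 look.py h; python3 to.py .596 -.1 .135
```

```text
bolt n 36 uv 307.1388888888889 283.8888888888889 z [0.1633 0.1652 0.1665 0.1677]
t 21.85 pos [ 0.6023 -0.0301  0.1358] F [ 1.54  5.67 -0.13] open 0.003 j [-13.5  34.   89.5   0.1  56.6  -8.7]
z axis [ 3.0e-04  1.7e-03 -1.0e+00] yaw 85.07001531889954
dp mm [-70.1  -0.2   0.7]
```

Call:
jog_arm([
  {"dp": [-0.4, 0, 0], "turn": [0, 0, 0], "grip": 0},
  {"dp": [-0.8, 0, 0], "turn": [0, 0, 0], "grip": 0},
  {"dp": [-0.8, 0, 0], "turn": [0, 0, 0], "grip": 0},
])

```text
time_s: 22.15
position: [0.6022, -0.0314, 0.1358]
tcp_rot: [[0.086, 0.996, 0.0], [0.996, -0.086, 0.001], [0.001, 0.0, -1.0]]
force: [1.7, 5.4, -0.4]
opening: 0.008
```

```bash
python3 look.py i; python3 to.py .596 -.1 .135
```

```text
bolt n 34 uv 307.05882352941177 283.88235294117646 z [0.1641 0.1664 0.1677 0.1689]
t 22.2 pos [ 0.6022 -0.0313  0.1358] F [ 1.54  5.06 -0.32] open 0.008 j [-13.6  34.   89.5   0.1  56.6  -8.7]
z axis [ 2.e-04  9.e-04 -1.e+00] yaw 85.0871033443741
dp mm [-68.9  -0.3   0.7]
```

Call:
jog_arm([
  {"dp": [-0.3, 0, 0], "turn": [0, 0, 0], "grip": 0},
  {"dp": [-0.6, 0, 0], "turn": [0, 0, 0], "grip": 0},
  {"dp": [-0.6, 0, 0], "turn": [0, 0, 0], "grip": 0},
])

```text
time_s: 22.5
position: [0.6022, -0.0315, 0.1358]
tcp_rot: [[0.086, 0.996, 0.0], [0.996, -0.086, 0.002], [0.002, 0.0, -1.0]]
force: [1.2, 7.4, 0.1]
opening: 0.005
```

```bash
python3 look.py j; python3 to.py .596 -.1 .135
```

```text
bolt n 34 uv 307.05882352941177 283.88235294117646 z [0.1641 0.1663 0.1672 0.168 ]
t 22.55 pos [ 0.6021 -0.0315  0.1358] F [ 1.92  6.61 -0.22] open 0.011 j [-13.7  34.   89.5   0.1  56.6  -8.8]
z axis [ 2.0e-04  1.7e-03 -1.0e+00] yaw 85.07446355696031
dp mm [-68.8  -0.2   0.7]
```

Call:
jog_arm([
  {"dp": [-0.3, 0, 0], "turn": [0, 0, 0], "grip": 0},
  {"dp": [-0.6, 0, 0], "turn": [0, 0, 0], "grip": 0},
  {"dp": [-0.6, 0, 0], "turn": [0, 0, 0], "grip": 0},
])

```text
time_s: 22.85
position: [0.6021, -0.0326, 0.1358]
tcp_rot: [[0.085, 0.996, 0.0], [0.996, -0.085, 0.001], [0.001, 0.0, -1.0]]
force: [1.7, 4.1, -1.1]
opening: 0.005
```

```bash
python3 look.py k; python3 to.py .596 -.1 .135
```

```text
bolt n 31 uv 306.93548387096774 283.7741935483871 z [0.1644 0.1664 0.1672 0.1687]
t 22.9 pos [ 0.6021 -0.0328  0.1358] F [2.3  3.74 0.16] open 0.008 j [-13.7  34.   89.5   0.   56.6  -8.9]
z axis [ 1.e-04  3.e-04 -1.e+00] yaw 85.10433826651754
dp mm [-67.5  -0.3   0.7]
```

The force fell back to 4 N, which is stick-slip on the brass and not the buffer. Continuing.

Call:
jog_arm([
  {"dp": [-0.4, 0, 0], "turn": [0, 0, 0], "grip": 0},
  {"dp": [-0.8, 0, 0], "turn": [0, 0, 0], "grip": 0},
  {"dp": [-1.0, 0, 0], "turn": [0, 0, 0], "grip": 0},
])

```text
time_s: 23.2
position: [0.6018, -0.0346, 0.1358]
tcp_rot: [[0.085, 0.996, -0.0], [0.996, -0.085, -0.001], [-0.001, -0.0, -1.0]]
force: [0.6, 0.2, 0.4]
opening: 0.005
```

```bash
python3 look.py l; python3 to.py .596 -.1 .135
```

```text
bolt n 35 uv 307.1142857142857 284.0857142857143 z [0.1631 0.1642 0.1653 0.1677]
t 23.25 pos [ 0.6015 -0.0352  0.1358] F [-0.4  -0.11 -0.03] open 0.006 j [-13.9  34.   89.5  -0.2  56.6  -8.9]
z axis [-0.0011 -0.0023 -1.    ] yaw 85.15333898017246
dp mm [-65.   -0.    0.9]
```

Call:
jog_arm([
  {"dp": [0, 0, 0], "turn": [0, 0, 0], "grip": 0},
  {"dp": [0, 0, 0], "turn": [0, 0, 0], "grip": 0},
])

```text
time_s: 23.45
position: [0.6016, -0.0349, 0.1357]
tcp_rot: [[0.085, 0.996, -0.001], [0.996, -0.086, -0.001], [-0.001, -0.001, -1.0]]
force: [-0.0, -0.2, -0.3]
opening: 0.005
```

```bash
python3 look.py m; python3 to.py .596 -.1 .135;python3 - <<'E'
import cv2
a=cv2.imread('pics/sc_m.png');cv2.imwrite('pics/sc_mz.png',cv2.resize(a[270:320,270:350],None,fx=8,fy=8,interpolation=cv2.INTER_CUBIC))
E
```

```text
bolt n 33 uv 306.90909090909093 285.75757575757575 z [0.1568 0.1587 0.1595 0.1606]
t 23.5 pos [ 0.6017 -0.0348  0.1357] F [ 0.63  0.05 -0.45] open 0.007 j [-13.9  34.   89.5  -0.1  56.6  -8.9]
z axis [-5.e-04 -9.e-04 -1.e+00] yaw 85.09015421480343
dp mm [-65.5  -0.1   0.8]
```

View pics/sc_mz.png

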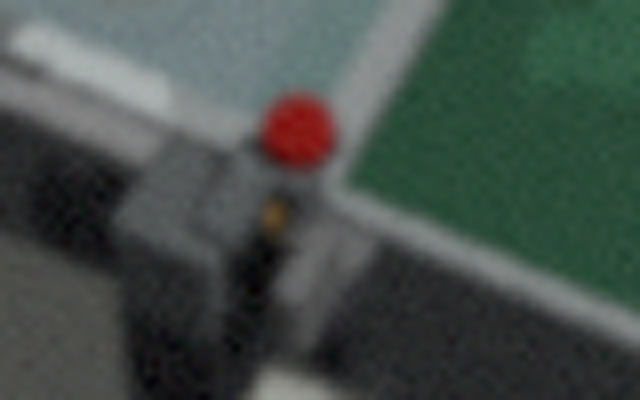

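The bolt head has dropped to 158.7 mm, against 163.2 riding on the strip and 166 on the brass, so it is in the notch. Force on the tool is about 0. Backing off and up.

Call:
jog_arm([
  {"dp": [3, 0, 0], "turn": [0, 0, 0], "grip": 0},
  {"dp": [10, 0, 0], "turn": [0, 0, 0], "grip": 0},
  {"dp": [20, 0, -5], "turn": [0, 0, 0], "grip": 0},
  {"dp": [30, 0, -20], "turn": [0, 0, 0], "grip": 0},
  {"dp": [45, 0, -45], "turn": [0, 0, 0], "grip": 0},
  {"dp": [65, 0, -75], "turn": [0, 0, 0], "grip": 0},
  {"dp": [90, 0, -100], "turn": [0, 0, 0], "grip": 0},
  {"dp": [115, 0, -115], "turn": [0, 0, 0], "grip": 0},
  {"dp": [130, 0, -120], "turn": [0, 0, 0], "grip": 0},
  {"dp": [135, 0, -120], "turn": [0, 0, 0], "grip": 0},
])

```text
time_s: 24.5
position: [0.6136, 0.1026, 0.2566]
tcp_rot: [[0.083, 0.997, 0.002], [0.997, -0.083, 0.0], [0.0, 0.002, -1.0]]
force: [-0.4, 0.7, 0.0]
opening: 0.006
```

Call:
jog_arm([
  {"dp": [0, 0, 0], "turn": [0, 0, 0], "grip": 0},
  {"dp": [0, 0, 0], "turn": [0, 0, 0], "grip": 0},
  {"dp": [0, 0, 0], "turn": [0, 0, 0], "grip": 0},
])

```text
time_s: 24.8
position: [0.6129, 0.0995, 0.2545]
tcp_rot: [[0.087, 0.996, -0.002], [0.996, -0.087, -0.0], [-0.001, -0.002, -1.0]]
force: [0.2, -0.3, -0.2]
opening: 0.006
```

```bash
python3 look.py n; python3 to.py .596 -.1 .135; python3 - <<'E'
from h import *
p,d=vision.capture("top");cv2.imwrite("pics/top_n.png",p[:,:,::-1])
E
python3 look.py n2
```

```text
tab 133 [ 0.60535521 -0.05183901  0.14794504] ((603.5748291015625, -52.38444900512695), (10.401449203491211, 59.322792053222656), 84.89865112304688)
bolt n 33 uv 307.24242424242425 286.27272727272725 z [0.1561 0.1584 0.1598 0.1618]
t 24.85 pos [0.6131 0.0995 0.2548] F [-0.63  0.68  0.14] open 0.007 j [-1.1 27.5 79.8 -0.  72.7  3.9]
z axis [-2.e-03 -2.e-04 -1.e+00] yaw 85.0225721308447
dp mm [-200.2    0.5  119.8]
tab 132 [ 0.60401802 -0.0514862   0.14821223] ((603.032958984375, -52.10184860229492), (10.202695846557617, 58.12421417236328), 85.40198516845703)
bolt n 34 uv 307.2352941176471 286.1764705882353 z [0.1565 0.1585 0.1591 0.1612]
```

View pics/sc_n.png

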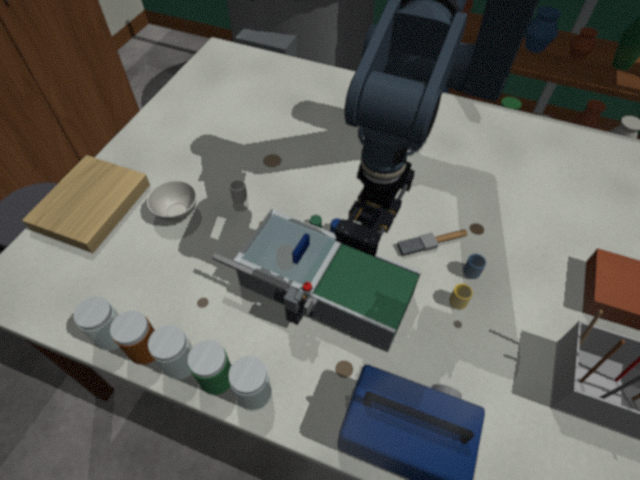

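View pics/top_n.png

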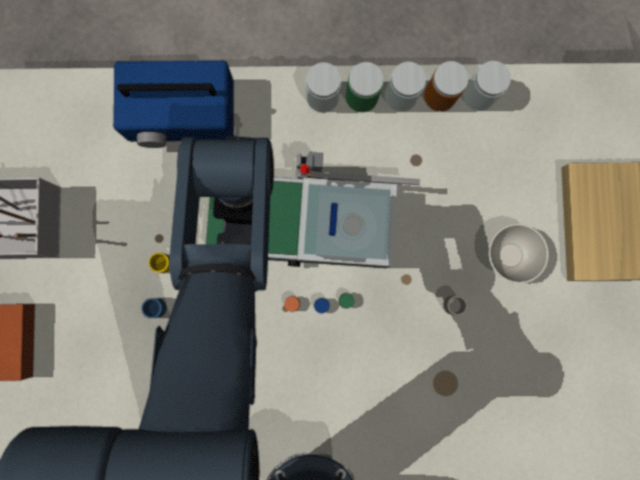

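The guard is shut and the bolt stays down, with the tab static. The beaker under the clear guard at top (352,224) looks greyish, so I'm zooming in to check it.

```bash
python3 - <<'E'
from h import *
a=cv2.imread('pics/top_n.png');b=cv2.imread('pics/sc_n.png')
c=np.hstack([cv2.resize(a[175:275,290:400],(440,400),interpolation=cv2.INTER_CUBIC),cv2.resize(b[210:290,230:320],(360,400)[:1]+(400,),interpolation=cv2.INTER_CUBIC)])
cv2.imwrite('pics/zn.png',c); print(a[224,352],a[224,380],a[215,350],b[257,285])
i=vision.camera_info("top");print(ray(i,352,224,.09))
E
```

```text
[118 120 120] [129 129 115] [116 121 116] [115 119 114]
[ 0.59378459 -0.09794859  0.09      ]
```

View pics/zn.png

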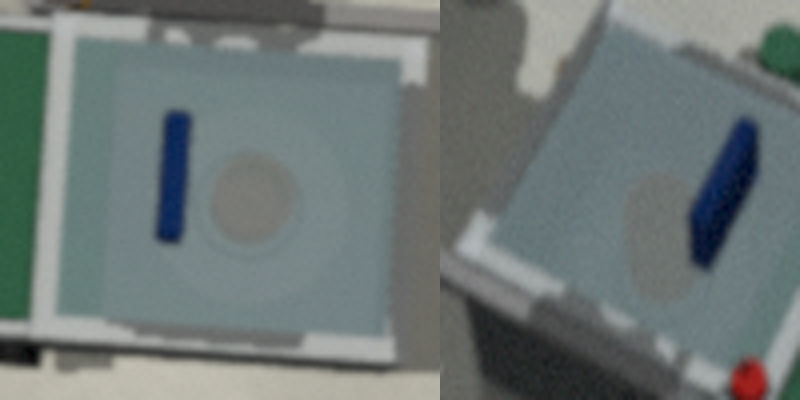

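Through the tinted guard the beaker shows as a round reddish disc at (352,224), which casts to (0.594, -0.098), still on the wheel's middle. Handing in.

```bash
python3 -c "
from rig import bot
print(bot.hand_in())"
```

```text
the job is handed in; nothing more can be done
None
```

I stood the terracotta beaker on the wheel head, let go of it, pushed the guard shut by its blue tab until the bolt dropped, backed off clear and handed in at about 25 s. No verdict was reported.

**Beaker:** after release its rim was at 89–90 mm height and its centre at (0.596, -0.099). The mean wheel position I measured is (0.596, -0.100), but my two readings of it, from the top and wrist cameras, differed by about 5 mm. After shutting, the beaker still showed as a round disc through the tinted guard at (0.594, -0.098). That last look was by eye and one ray only, because depth does not read through the guard.

**Guard and bolt:** the red bolt head dropped from about 166 mm on the brass to 158.5 mm. It stayed there in two pictures after I backed off, and the tab did not move between them. The guard travelled about 185 mm from where it started.

**Force:** the highest push I read was 10.7 N, on the brass ramp, and about 0 N once it had latched. I only read force at the ends of calls, and the buffer's compression could not be measured directly.

**Other objects:** the arm never reached the other beakers, pots, bowl or brush. In the last pictures the ones in view look to be where they were. The arm hid part of the brush in the top view.

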